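Flip the flask's status flag

ROBOT

A 6-joint arm with a two-finger parallel gripper is mounted at the origin on a cart in front of the work surface, level with it; the furniture and walls round the work are solid. World frame = base frame: x ahead of the robot, y to its left, z up, the work surface at z = 0. Lengths are in mm, angles in rad, forces in N, time in s.
With the tool pointing down it reaches from about 350 to 800 mm from the base axis. Payload 7.3 kg.
Tool frame: the origin (TCP) lies midway between the tips of the shut fingers; the grasp point (between the pads) lies 19 mm behind it; y points along the fingers, z is the direction in which the jaws open and shut, and the axes are right-handed (so a half turn about y gives the same grasp; the last joint's range is limited). The gripper opens to 85 mm and grips with 20 to 120 N. Pads are 22 mm wide; open, the fingers measure 114 mm over their backs; the gripper's body (76 mm by 85 mm) begins 54 mm behind the grasp point. The pads swing forward as they close: fully open they stand 13 mm farther back than shut.
Start: joints at [1.024, 0.342, 1.524, -0, 1.275, -0.146], TCP at [204.819, 483.419, 231.322] pointing down, gripper open.
Joint ranges: [-2.53, 2.53], [-0.77, 2.02], [0.04, 2.7], [-1, 4.14], [0.28, 2.66], [-3.11, 3.11]. Speed limits (rad/s): [2.57, 2.57, 3.14, 3.14, 3.14, 3.14].

INTERFACE

Orientations are given as a rotation vector (axis times angle).
In Python, from cell import env, gripper_to, snapshot, camera_params, nets, read_time_s, read_qpos, read_dq, read_effort, read_tcp_pos, read_tool_rot, read_contact_force, read_moment, read_opening gives the robot as it stands. The module is installed in compiled form; this text tells all that it offers. Calls block until the motion is done:
- env.move_ptp(position, orientation): joint-space move of the TCP to a pose.
- env.move_l(position, rot=None, speed=150, threshold=None): straight line of the TCP; rot=None keeps the orientation; speed is the mean speed in mm/s. With threshold (N) it stops when the force on the tool has changed by that much, and returns True; else False.
- env.move_joints(angles): joint-space move.
- gripper_to(opening): opening from 0.0 (shut) to 1.0 (fully open); the grip force is fixed at half the most; returns when the fingers have stopped.
- env.pause(seconds).
- env.inverse_kinematics(position, orientation): joint angles nearest the present ones, or None.
- snapshot(name): name is "scene" or "top" or "wrist"; returns the picture (400x640x3 uint8, red, green, blue); there is no depth.
- camera_params(name): a dict with "vertical_fov" (degrees; the focal length in pixels is half the picture's height over the tangent of half this angle, whatever the lens; pixels are square), "cx", "cy" (the principal point, pixels), "R" (3x3) and "t" (3): a world point X has camera coordinates R X + t. Camera axes: x right, y down, z forward; pixel columns grow to the right and rows downward; lengths in mm; the calibration is good to about 2 mm. The wrist camera is an equidistant fisheye: a pixel r from the principal point sees the ray r / f radians off the axis. A picture is of the moment at which its call begins: read the wrist's pose just before it. camera_params takes no time and is no camera call; for the wrist camera it gives the pose at the moment of the call.
A pose or a line that the arm cannot do raises env.PlanningError and nothing moves.
- env.close_job(): hands the job in, once; it reports no verdict.
Trained networks look in the newest picture that a camera, given by its name, has taken for a name from the list of things; names that differ only in an ending like _2 or _b are one class to them, and where a whole thing is asked for, a point or a joint stands for the part that bears it (a point fixed in the world has none). Each returns a list of dicts, best first, with "p" (0 to 1); they miss things now and then, are a little off and sometimes report something else, mostly with a low value. They report only what shows in the picture. A call takes as long as a camera call. They do not tell look-alikes from the thing itself.
- nets.boxes_of(name, camera): "extent" ([left, top, right, bottom] in pixels, round what is visible of it).
- nets.silhouettes(name, camera): "region" (400x640 bool, what is visible of it) and "extent" ([left, top, right, bottom] in pixels, round what is visible of it).
Readings, each from a call of its own:
- read_time_s(): time.
- read_qpos(): joint angles.
- read_dq(): joint speeds.
- read_effort(): joint torques, N m.
- read_tcp_pos(): TCP position.
- read_tool_rot(): TCP orientation.
- read_contact_force(): force on the tool from outside, world axes, zero at the start.
- read_moment(): the same for the moment, N m.
- read_opening(): opening from 0.0 (shut) to 1.0 (fully open).
Only numpy, scipy, OpenCV 4.12 (cv2) and the standard library are available. Lean on these libraries where they do the work, as an engineer would, in place of code of your own. Each camera call takes 0.05 s, during which the arm holds its last target.

TASK

Three sample stands on the bench each carry a vessel and, in front of it, a hinged status flag. The sample in the conical flask is done: with the fingertips, gently push the flag of its stand up from the right and all the way over its pivot, until it lies flat on the left with its ring-marked face up. Do not grip the flag, and leave the vessels, the other two flags and the rest of the bench as they are.

Things in the scene. Friction and masses are not known exactly. Their poses are not given: they have to be found in the camera images.
- stand_flask: Fixed aluminium stand of the conical flask. Origin on the bench right under the flag's pivot; x points from the pivot to the vessel, along the hinge line, y to the left, z up. Base plate 6 mm thick, 90 mm wide, x = -45 to +180 mm. Two posts (x = +-34 mm, 7 mm thick, 24 mm wide, 92 mm high) hold the hinge; rest bars at y = +-16 mm, 74.5 mm high. The vessel stands at x = +135 mm.
- stand_flask_pivot (a point): Point on the hinge line of the flask's flag, midway between the posts, 80 mm above the bench; axes as the stand's.
- flag_flask (a joint): Angle of the flask's flag about its hinge. 0 = level on the right (free end to the stand's -y, face with two bars up), 1.57 = upright, 3.14 = level on the left (free end to +y, face with a ring up); hard stops at 0 and 3.14. It starts at 0 to 0.25. The hinge is stiff (friction 0.05 N m): the flag stays where it is left and must be led all the way.
- flag_flask_edge (a point): Middle of the free end of the flask's flag, a white plastic paddle 56 mm wide (along the hinge) and 5 mm thick that reaches from the hinge line to 65 mm from it (this point), faces 2.5 mm either side of the hinge line. Its outer 45 mm are open underneath, down to the base plate or the bench, so a fingertip can get under the free end.
- flask: Conical flask with amber contents, 66 mm diameter, 105 mm high, loose on the pad of its stand, 8 mm above the bench; origin at the centre of its underside.
- flag_beaker (a joint): The beaker stand's flag, same design and same joint values; starts lying on the right (0 to 0.25). Leave it.
- stand_beaker: Fixed stand of the beaker, same design and axes as stand_flask.
- beaker: Glass beaker, 67 mm diameter, 79 mm high, loose on the pad of its stand, 8 mm above the bench; origin at the centre of its underside.
- flag_bottle (a joint): The weighing bottle stand's flag, same design and same joint values; starts lying over on the left (2.9 to 3.14). Leave it.
- stand_bottle: Fixed stand of the weighing bottle, same design and axes as stand_flask.
- bottle: Low glass weighing bottle with a knobbed lid, 41 mm diameter, 52 mm high, loose on the pad of its stand, 8 mm above the bench; origin at the centre of its underside.
- petri: Petri dish, 61 mm diameter, 13 mm high, loose on the bench in front of the stands; origin at its underside.
- marker: Marker pen, 135 mm long, 17 mm thick, lying on the bench in front of the stands; origin at its underside.
- crucible: Lidded white crucible, 43 mm diameter, 46 mm high, loose at the left of the bench; origin at its underside.
- dropper: Brown dropper bottle, 38 mm diameter, 108 mm high, loose at the left of the bench; origin at its underside.
Mind the look-alikes: they are no part of the job. Leave any black, orange or red look-alike of the bottle alone.

How it is judged:
By the outcome, as a careful person would: the job done as asked, in the order asked, and still so for the second after the job is handed in, with the robot touching nothing.
It also fails if it takes over 40 s, if anything falls off the work surface, if the arm or the gripper's body presses on something with over 40 N, if the wrist force passes 120 N, or if a joint passes its speed limit or range.

## Working session

There is one attempt and no reset: what is moved stays moved. The work goes in short steps, each a Python script; the robot and the scene stay as the last script left them, time stands still between calls to the robot, and variables do not carry over. Pictures are saved under pics/ and viewed, and the job is handed in when it is done.

```bash
mkdir -p pics
python3 - <<'E'
from cell import *
import cv2,numpy as np
for n in ("scene","top","wrist"):
    im=snapshot(n); cv2.imwrite(f"pics/{n}0.png",im[:,:,::-1])
    c=camera_params(n); print(n,{k:np.round(v,3).tolist() for k,v in c.items()})
    for o in ("stand_flask","flask","flag_flask","beaker","bottle"):
        print(n,o,[(round(d["p"],2),[int(v) for v in d["extent"]]) for d in nets.boxes_of(o,n)][:4])
print(read_time_s(),read_tool_rot())
E
```

```text
scene {'vertical_fov': 43.666, 'cx': 324.707, 'cy': 197.62, 'R': [[0.8, -0.6, -0.006], [-0.443, -0.583, -0.681], [0.406, 0.547, -0.732]], 't': [-372.387, 369.023, 1013.001]}
scene stand_flask [(0.94, [365, 264, 468, 320])]
scene flask [(0.73, [427, 241, 458, 288])]
scene flag_flask [(0.63, [382, 270, 419, 303]), (0.54, [294, 193, 325, 220])]
scene beaker [(0.57, [268, 124, 293, 159])]
scene bottle [(0.86, [393, 217, 409, 239]), (0.8, [353, 197, 367, 218]), (0.63, [368, 229, 382, 249]), (0.61, [383, 182, 398, 204])]
top {'vertical_fov': 51.848, 'cx': 323.264, 'cy': 198.11, 'R': [[-0.029, -1.0, -0.007], [-0.997, 0.029, -0.069], [0.069, 0.005, -0.998]], 't': [154.154, 546.443, 1300.798]}
top stand_flask [(0.77, [403, 146, 447, 214]), (0.41, [379, 242, 413, 256])]
top flask [(0.85, [417, 152, 438, 169])]
top flag_flask [(0.92, [423, 188, 446, 215])]
top beaker [(0.57, [230, 174, 254, 195])]
top bottle [(0.71, [342, 132, 353, 147]), (0.67, [336, 169, 352, 181]), (0.48, [366, 172, 381, 187])]
wrist {'vertical_fov': 65.706, 'cx': 322.634, 'cy': 194.972, 'R': [[0.391, 0.92, -0.001], [0.884, -0.375, 0.28], [0.258, -0.11, -0.96]], 't': [-524.388, -36.116, 378.086]}
wrist stand_flask []
wrist flask []
wrist flag_flask []
wrist beaker []
wrist bottle []
0.9 [-1.54770667  0.31438196 -0.31443292]
```

Run:
```python
import cv2
a=cv2.imread("pics/scene0.png"); cv2.imwrite("pics/s1.png",cv2.resize(a[80:350,220:540],None,fx=2.5,fy=2.2,interpolation=cv2.INTER_CUBIC)[:600])
a=cv2.imread("pics/top0.png"); cv2.imwrite("pics/t1.png",cv2.resize(a[110:310,200:466],None,fx=3,fy=3,interpolation=cv2.INTER_CUBIC))
```

```text
(no output)
```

View pics/s1.png

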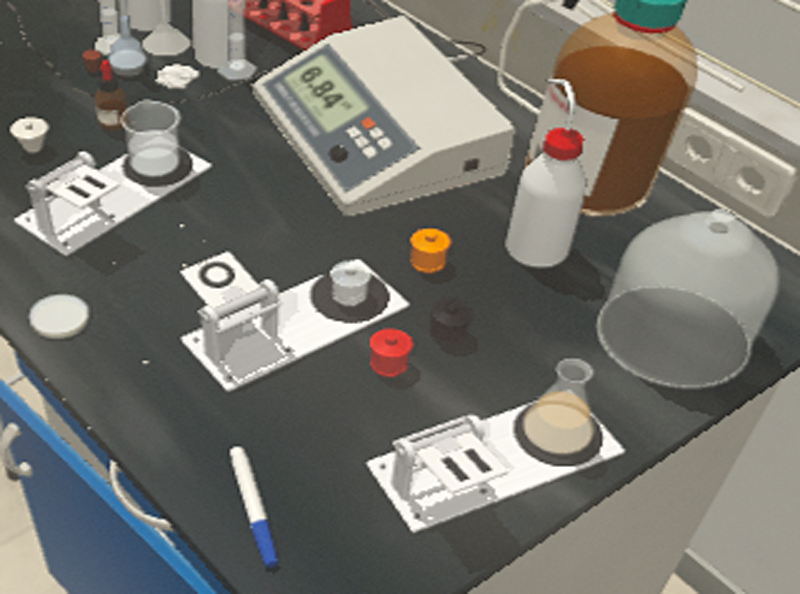

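View pics/t1.png

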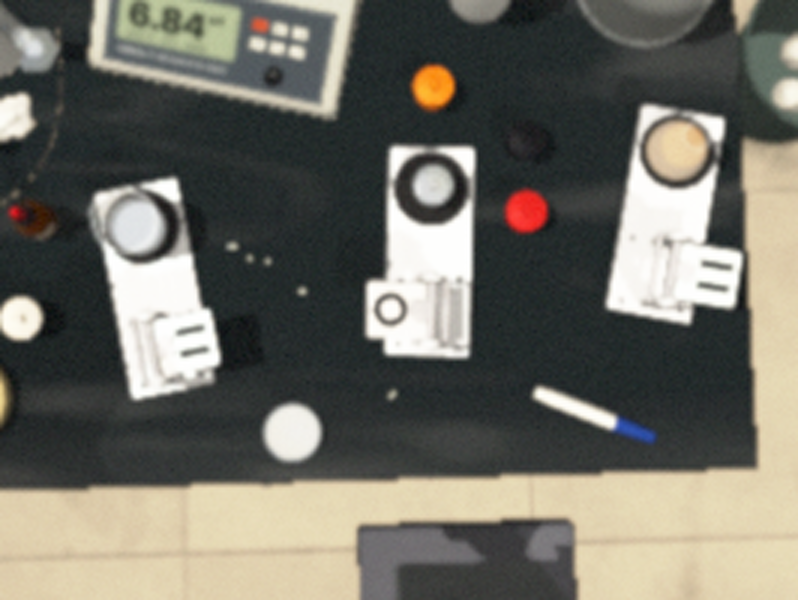

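Candidates (scene picture pixels) are the beaker stand's flag at about (254,165), the bottle stand's flag at about (305,205, ring up, already over) and the flask stand's flag at about (410,288, two bars up). The conical flask with amber contents is at (443,265), on the right-hand stand, so its flag is the target. Next I get a rough pose and then a close wrist view.

```bash
cat > h.py <<'E'
from cell import *
import cv2,numpy as np
from scipy.spatial.transform import Rotation as Ro
def f_of(c): return 200/np.tan(np.radians(c["vertical_fov"])/2)
def ray(c,uv,fish=False):
    f=f_of(c); a=np.array([uv[0]-c["cx"],uv[1]-c["cy"]])
    if fish:
        r=np.hypot(*a)+1e-9; th=r/f; d=np.array([*(a/r*np.sin(th)),np.cos(th)])
    else: d=np.array([*(a/f),1.])
    R=np.array(c["R"]); return -R.T@np.array(c["t"]), R.T@d
def at_z(c,uv,z,fish=False):
    o,d=ray(c,uv,fish); return o+d*(z-o[2])/d[2]
def proj(c,X,fish=False):
    X=np.atleast_2d(X); p=X@np.array(c["R"]).T+np.array(c["t"]); f=f_of(c)
    if fish:
        r=np.hypot(p[:,0],p[:,1]); th=np.arctan2(r,p[:,2]); k=f*th/(r+1e-9)
    else: k=f/p[:,2]
    return np.c_[p[:,0]*k+c["cx"],p[:,1]*k+c["cy"]]
E
python3 - <<'E'
from h import *
c=camera_params("top")
P=[at_z(c,(200+x/3,110+y/3),6)[:2] for x,y in [(643,104),(724,118),(690,323),(607,308)]]
print(np.round(P)); 
P=np.array(P); far=(P[0]+P[1])/2; near=(P[2]+P[3])/2; d=(far-near); yaw=np.arctan2(d[1],d[0]); print(np.linalg.norm(d),np.linalg.norm(P[0]-P[1]),yaw)
O=near+45*d/np.linalg.norm(d); print(O)
# flag px
print(at_z(c,(200+742/3,110+275/3),80))
R0=Ro.from_rotvec(read_tool_rot()).as_matrix(); print(R0)
w=camera_params("wrist"); Rw=np.array(w["R"]);o=-Rw.T@w["t"]; print("cam in tool",R0.T@(o-read_tcp_pos()), R0.T@Rw.T)
E
```

```text
[[ 718. -164.]
 [ 700. -251.]
 [ 478. -204.]
 [ 497. -116.]]
226.18850659032555 89.05457284016917 -0.21325372249199662
[ 531.66726304 -169.31844284]
[ 524.50824448 -240.39876399   80.        ]
[[ 9.20745762e-01  5.66436391e-05  3.90163091e-01]
 [-3.90163095e-01  1.16767438e-04  9.20745755e-01]
 [ 6.59604582e-06 -9.99999992e-01  1.29613381e-04]]
cam in tool [ -70.74956646 -141.42001387   -0.32439561] [[ 8.35406795e-04  9.59979261e-01  2.80069851e-01]
 [ 7.14719221e-04 -2.80070450e-01  9.59979183e-01]
 [ 9.99999396e-01 -6.01801827e-04 -9.20088387e-04]]
```

```bash
cat >> h.py <<'E'
def tool(yaw,p,flip):
    sx=np.array([np.cos(yaw),np.sin(yaw),0]); sy=np.array([-np.sin(yaw),np.cos(yaw),0])
    a=np.cos(p)*sx+np.array([0,0,-np.sin(p)]); z=-sy if flip else sy
    return Ro.from_matrix(np.c_[np.cross(a,z),a,z]).as_rotvec()
E
python3 - <<'E'
from h import *
yaw=-.213;O=np.array([531.7,-169.3,0]); M=Ro.from_euler('z',yaw).as_matrix()
for p in (30,40,50):
  for fl in (0,1):
    for q in ([-100,-55,35],[0,-55,35],[0,-20,120],[0,20,120],[0,50,90],[0,50,200]):
        s=env.inverse_kinematics(O+M@np.array(q,float),tool(yaw,np.radians(p),fl)); print(p,fl,q,None if s is None else np.round(s,2))
gripper_to(0.0)
env.move_ptp(O+M@np.array([-30,-20,220.]),tool(yaw,np.pi/2-1e-6,0))
for k in range(2):
    c=camera_params("wrist"); im=snapshot("wrist"); cv2.imwrite(f"pics/w{k}.png",im[:,:,::-1]); np.save(f"w{k}.npy",c,allow_pickle=True)
    for o in ("stand_flask","flask","flag_flask"):
        print(o,[(round(d["p"],2),[int(v) for v in d["extent"]]) for d in nets.boxes_of(o,"wrist")][:3])
    if k==0: env.move_l(O+M@np.array([-100,-90,220.]))
print(read_time_s(), read_contact_force(),read_opening())
E
```

```text
30 0 [-100, -55, 35] [-1.11  0.99  2.66  2.38  1.39  1.18]
30 0 [0, -55, 35] [-0.83  0.83  2.4   2.55  1.12  1.52]
30 0 [0, -20, 120] [-0.73  0.53  2.42  2.56  0.89  1.69]
30 0 [0, 20, 120] [-0.6   0.53  2.44  2.71  0.89  1.65]
30 0 [0, 50, 90] [-0.5   0.64  2.46  2.85  1.01  1.59]
30 0 [0, 50, 200] [-0.5   0.26  2.38  2.68  0.58  1.82]
30 1 [-100, -55, 35] [-1.11  0.99  2.66  2.38  1.39 -1.96]
30 1 [0, -55, 35] [-0.83  0.83  2.4   2.55  1.12 -1.62]
30 1 [0, -20, 120] [-0.73  0.53  2.42  2.56  0.89 -1.45]
30 1 [0, 20, 120] [-0.6   0.53  2.44  2.71  0.89 -1.49]
30 1 [0, 50, 90] [-0.5   0.64  2.46  2.85  1.01 -1.56]
30 1 [0, 50, 200] [-0.5   0.26  2.38  2.68  0.58 -1.32]
40 0 [-100, -55, 35] [-1.    0.72  2.58  2.43  0.99  1.44]
40 0 [0, -55, 35] [-0.77  0.67  2.32  2.5   0.75  1.68]
40 0 [0, -20, 120] [-0.68  0.41  2.31  2.38  0.52  1.95]
40 0 [0, 20, 120] [-0.56  0.4   2.33  2.57  0.5   1.86]
40 0 [0, 50, 90] [-0.47  0.5   2.35  2.79  0.59  1.7 ]
40 0 [0, 50, 200] None
40 1 [-100, -55, 35] [-1.    0.72  2.58  2.43  0.99 -1.7 ]
40 1 [0, -55, 35] [-0.77  0.67  2.32  2.5   0.75 -1.46]
4
[... 215 characters left out ...]
9   0.54  2.47  2.34  0.6   1.72]
50 0 [0, -55, 35] [-0.72  0.58  2.22  2.28  0.42  1.99]
50 0 [0, -20, 120] None
50 0 [0, 20, 120] None
50 0 [0, 50, 90] None
50 0 [0, 50, 200] None
50 1 [-100, -55, 35] [-0.9   0.54  2.47  2.34  0.6  -1.42]
50 1 [0, -55, 35] [-0.72  0.58  2.22  2.28  0.42 -1.15]
50 1 [0, -20, 120] None
50 1 [0, 20, 120] None
50 1 [0, 50, 90] None
50 1 [0, 50, 200] None
stand_flask [(0.67, [275, 150, 379, 282])]
flask []
flag_flask [(0.55, [276, 187, 351, 246])]
stand_flask [(0.75, [350, 209, 430, 321])]
flask [(0.24, [353, 209, 430, 323])]
flag_flask [(0.82, [352, 251, 415, 282]), (0.42, [572, 174, 615, 222])]
5.45 [-0.15551048 -0.16340308  0.7587387 ] -0.0030458043280846983
```

View pics/w0.png

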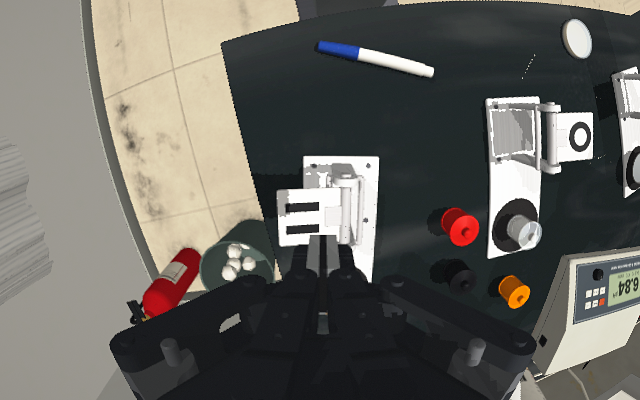

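View pics/w1.png

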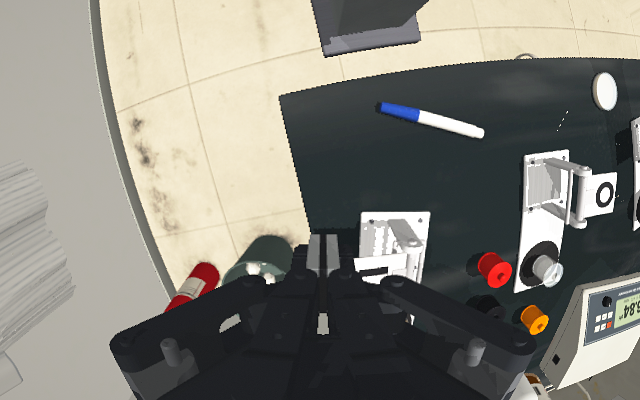

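w0 shows the flask stand with its base plate's near corners at (304,157) and (379,158), and the two-bar flag with its free end at x≈277. I'll zoom in and lay the model over both views.

```bash
cat >> h.py <<'E'
def model(yaw,O,phi):
    M=Ro.from_euler('z',yaw).as_matrix()
    u=np.array([0,-np.cos(phi),np.sin(phi)]); n=np.array([0,np.sin(phi),np.cos(phi)])
    L=[]
    b=np.array([[-45,-45,6],[180,-45,6],[180,45,6],[-45,45,6]],float); L.append(b)
    pv=np.array([0,0,80.])
    L.append(np.array([pv+[sx*28,0,0]+r*u+2.5*n for sx,r in ((-1,20),(-1,65),(1,65),(1,20))]))
    for s in(-34,34): L.append(np.array([[s-3.5,-12,92],[s+3.5,-12,92],[s+3.5,12,92],[s-3.5,12,92]],float))
    return [l@M.T+np.r_[O,0] for l in L]
E
python3 - <<'E'
from h import *
w=np.load("w0.npy",allow_pickle=True).item()
for uv in [(304,157),(379,158)]: print(uv,at_z(w,uv,6,True).round(1))
w1=np.load("w1.npy",allow_pickle=True).item()
for uv in [(360,212),(430,213)]: print(uv,at_z(w1,uv,6,True).round(1))
for uv in [(277,190),(279,246)]: print(uv,at_z(w,uv,80,True).round(1))
yaw=-.213;O=[531.7,-169.3]
def ov(im,c,fish,box,s,name):
    x0,y0,x1,y1=box; a=cv2.resize(im[y0:y1,x0:x1],None,fx=s,fy=s,interpolation=cv2.INTER_CUBIC)
    for l,col in zip(model(yaw,np.array(O),0.1),[(0,0,255),(0,200,0),(255,0,0),(255,0,255)]):
        p=np.concatenate([np.linspace(l[i],l[(i+1)%4],12) for i in range(4)])
        q=(proj(c,p,fish)-[x0,y0]+.5)*s
        cv2.polylines(a,[q.round().astype(int)],True,col,1)
    return a
A=ov(cv2.imread("pics/w0.png"),w,True,(260,140,400,260),5,"")
B=ov(cv2.imread("pics/w1.png"),w1,True,(340,195,440,325),4,"")
C=ov(cv2.imread("pics/top0.png"),camera_params("top"),False,(395,135,455,225),5,"")
D=ov(cv2.imread("pics/scene0.png"),camera_params("scene"),False,(360,235,480,325),5,"")
cv2.imwrite("pics/ovA.png",A)
h=max(C.shape[0],D.shape[0],B.shape[0]); pad=lambda a:cv2.copyMakeBorder(a,0,max(0,460-a.shape[0]),0,0,0)
cv2.imwrite("pics/ovB.png",np.hstack([x[:600] for x in [cv2.copyMakeBorder(a,0,600-min(600,a.shape[0]),0,0,0) for a in (B,C)]]))
cv2.imwrite("pics/ovD.png",D)
E
```

```text
(304, 157) [ 480.9 -200.8    6. ]
(379, 158) [ 500.1 -115.2    6. ]
(360, 212) [ 478.3 -203.7    6. ]
(430, 213) [ 499.6 -115.6    6. ]
(277, 190) [ 495.3 -226.1   80. ]
(279, 246) [ 552.5 -239.3   80. ]
```

View pics/ovA.png

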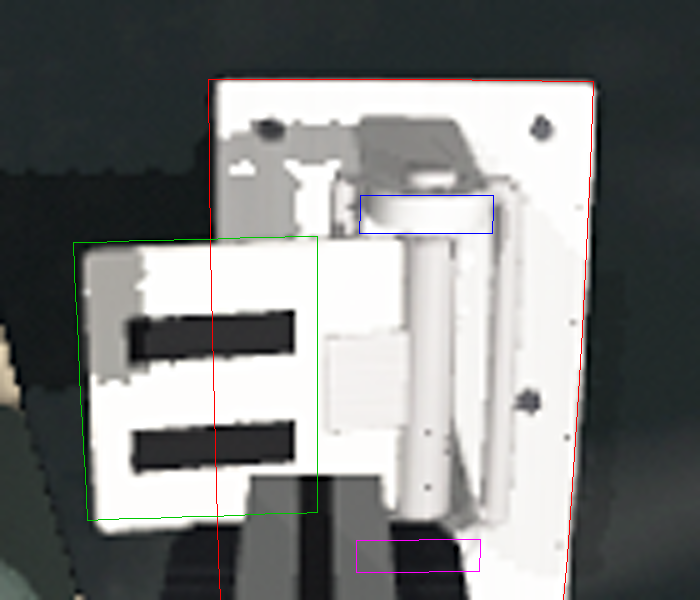

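View pics/ovB.png

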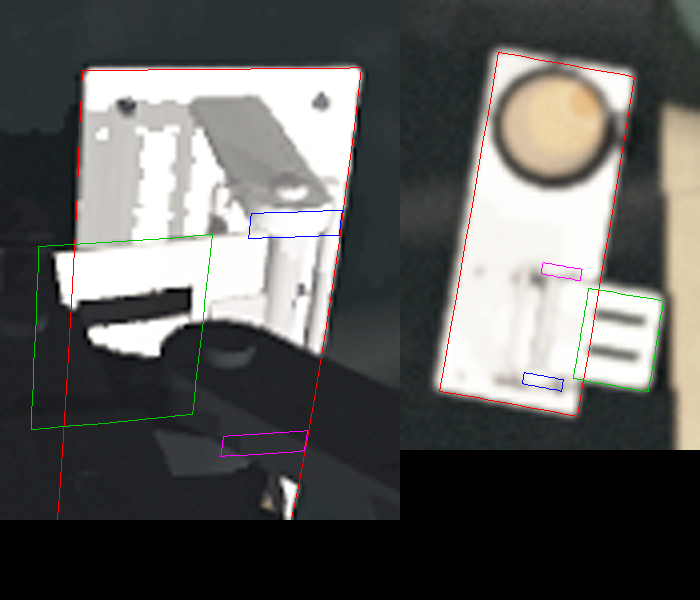

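View pics/ovD.png

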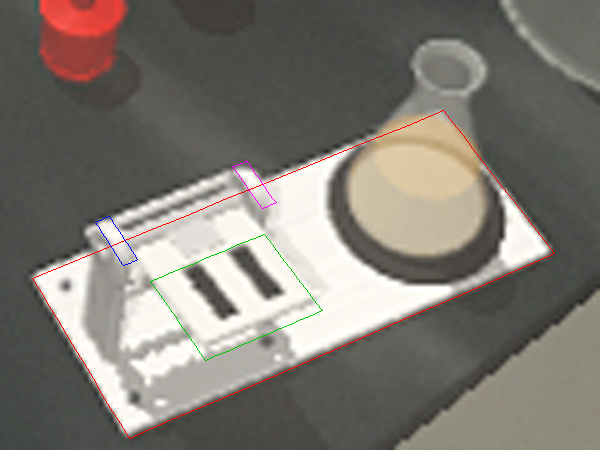

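```bash
cat >> h.py <<'E'
YAW=-.214; O=np.array([532.,-169.,0]); M=Ro.from_euler('z',YAW).as_matrix(); P=np.radians(36)
W=lambda q:O+M@np.asarray(q,float)
XT=-5.
_g=np.meshgrid(np.linspace(-11,11,5),np.linspace(0,70,71),np.linspace(-14.5,14.5,5),indexing='ij')
_a=np.array([np.cos(P),0,-np.sin(P)]); _up=np.array([np.sin(P),0,np.cos(P)])
BOX=_g[0].ravel()[:,None]*_up-_g[1].ravel()[:,None]*_a+_g[2].ravel()[:,None]*np.array([0,1,0])
def tcp(phi,gap):
    """stand-frame TCP such that finger box is `gap` from ring face of flag at phi"""
    u=np.array([0,-np.cos(phi),np.sin(phi)]); n=-np.array([0,np.sin(phi),np.cos(phi)])
    r=np.interp(phi,[0,np.pi/2,np.pi],[50,40,48])
    b=BOX[(np.abs(BOX[:,0]+XT)<=30)]
    d=2.5+gap-(b@n).min()
    return np.array([XT,0,80])+r*u+d*n
E
python3 - <<'E'
from h import *
print(read_qpos())
for fl in (1,0):
  R=tool(YAW,P,fl)
  for nm,q in [("pre",[XT,-130,140]),("pre2",[XT,-130,34]),("ret",[XT,48,150]),("ret2",[-40,48,150]),("in",[XT,-50,34])]+[(f"{t:.2f}",tcp(t,0)) for t in np.linspace(0,np.pi,9)]:
    s=env.inverse_kinematics(W(q),R); print(fl,nm,np.round(q,1),None if s is None else np.round(s,2))
E
```

```text
[-6.76801837e-01  2.65861954e-01  1.66693436e+00  1.41943223e-04
  1.20886938e+00 -2.03568936e+00]
1 pre [  -5. -130.  140.] [-0.98  0.43  2.24  1.99  0.66 -1.03]
1 pre2 [  -5. -130.   34.] [-0.98  0.73  2.28  2.3   0.85 -1.45]
1 ret [ -5.  48. 150.] [-0.49  0.35  2.37  2.7   0.54 -1.35]
1 ret2 [-40  48 150] [-0.53  0.31  2.46  2.68  0.59 -1.37]
1 in [ -5. -50.  34.] [-0.79  0.73  2.38  2.55  0.91 -1.55]
1 0.00 [ -5.  -50.   46.3] [-0.79  0.69  2.38  2.53  0.88 -1.52]
1 0.39 [ -5.  -58.   64.1] [-0.81  0.63  2.37  2.47  0.83 -1.46]
1 0.79 [ -5.  -56.5  87.2] [-0.81  0.56  2.36  2.43  0.77 -1.39]
1 1.18 [ -5.  -42.  108.6] [-0.77  0.49  2.36  2.43  0.71 -1.34]
1 1.57 [ -5. -17. 120.] [-0.7   0.45  2.37  2.49  0.67 -1.33]
1 1.96 [ -5.   -1.8 126.2] [-0.65  0.43  2.38  2.54  0.65 -1.33]
1 2.36 [ -5.   17.6 124.6] [-0.59  0.43  2.38  2.63  0.64 -1.37]
1 2.75 [ -5.   36.3 112.6] [-0.53  0.47  2.4   2.74  0.68 -1.44]
1 3.14 [-5.  48.  91.4] [-0.49  0.54  2.41  2.82  0.76 -1.5 ]
0 pre [  -5. -130.  140.] [-0.98  0.43  2.24  1.99  0.66  2.11]
0 pre2 [  -5. -130.   34.] [-0.98  0.73  2.28  2.3   0.85  1.69]
0 ret [ -5.  48. 150.] [-0.49  0.35  2.37  2.7   0.54  1.79]
0 ret2 [-40  48 150] [-0.53  0.31  2.46  2.68  0.59  1.77]
0 in [ -5. -50.  34.] [-0.79  0.73  2.38  2.55  0.91  1.59]
0 0.00 [ -5.  -50.   46.3] [-0.79  0.69  2.38  2.53  0.88  1.62]
0 0.39 [ -5.  -58.   64.1] [-0.81  0.63  2.37  2.47  0.83  1.68]
0 0.79 [ -5.  -56.5  87.2] [-0.81  0.56  2.36  2.43  0.77  1.75]
0 1.18 [ -5.  -42.  108.6] [-0.77  0.49  2.36  2.43  0.71  1.81]
0 1.57 [ -5. -17. 120.] [-0.7   0.45  2.37  2.49  0.67  1.81]
0 1.96 [ -5.   -1.8 126.2] [-0.65  0.43  2.38  2.54  0.65  1.81]
0 2.36 [ -5.   17.6 124.6] [-0.59  0.43  2.38  2.63  0.64  1.77]
0 2.75 [ -5.   36.3 112.6] [-0.53  0.47  2.4   2.74  0.68  1.71]
0 3.14 [-5.  48.  91.4] [-0.49  0.54  2.41  2.82  0.76  1.65]
```

Run:
```python
from h import *
from scipy.optimize import least_squares
R1=tool(YAW,P,1); q0=np.array(read_qpos()); q1=np.array(env.inverse_kinematics(W([XT,-140,150]),R1)); print(q1)
x=np.r_[np.array(read_tcp_pos())/100,read_tool_rot()]
for s in np.linspace(.1,1,10):
    t=q0+s*(q1-q0)
    def f(x):
        k=env.inverse_kinematics(x[:3]*100,x[3:]); return np.ones(6) if k is None else np.array(k)-t
    r=least_squares(f,x,diff_step=1e-4); x=r.x if r.cost<1e-3 else x
    print(round(s,1),r.cost,np.round(M.T@(x[:3]*100-O)),np.round(M.T@Ro.from_rotvec(x[3:]).as_matrix()[:,1],2))
print(read_time_s())
```

```text
[-1.0057002   0.40609769  2.22319151  1.91651571  0.65840699 -0.96422546]
0.1 5.651063924006799e-25 [-86. -53. 200.] [ 0.08  0.16 -0.98]
0.2 1.3291069235874489e-24 [-69. -23. 189.] [ 0.17  0.29 -0.94]
0.3 2.3830033499840205e-24 [-49.  -2. 184.] [ 0.28  0.38 -0.88]
0.4 2.5450776194119566e-24 [-28.   7. 185.] [ 0.39  0.43 -0.81]
0.5 1.0206671010515861e-23 [ -8.   4. 187.] [ 0.51  0.44 -0.74]
0.6 1.0087158484921339e-22 [  8. -10. 188.] [ 0.61  0.41 -0.67]
0.7 7.033859042902608e-22 [ 19. -35. 186.] [ 0.71  0.34 -0.62]
0.8 3.1454469568122155e-21 [ 21. -67. 179.] [ 0.77  0.24 -0.59]
0.9 8.051264379831412e-21 [  14. -103.  167.] [ 0.81  0.13 -0.58]
1.0 5.846973945149435e-20 [  -5. -140.  150.] [ 0.81 -0.   -0.59]
5.45
```

Run:
```python
from h import *
R=tool(YAW,P,1)
env.move_ptp(W([XT,-140,150]),R)
env.move_l(W([XT,-130,34]),speed=150)
print(env.move_l(W([XT,-50,34]),speed=70,threshold=8))
print(read_time_s(),read_contact_force(),M.T@(np.array(read_tcp_pos())-O))
for n in("scene","wrist"): cv2.imwrite(f"pics/{n}2.png",snapshot(n)[:,:,::-1])
a=cv2.imread("pics/scene2.png")[200:340,320:500]; b=cv2.imread("pics/wrist2.png")
cv2.imwrite("pics/sc2.png",cv2.resize(a,None,fx=4,fy=4,interpolation=cv2.INTER_CUBIC))
```

```text
False
9.3417 [0.40142146 0.38387257 0.09423518] [ -4.87184513 -50.45060719  34.07774988]
```

View pics/sc2.png

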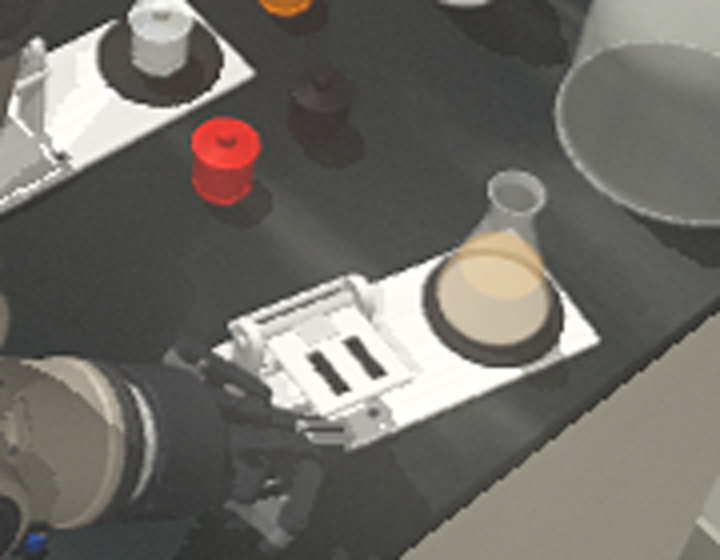

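View pics/wrist2.png

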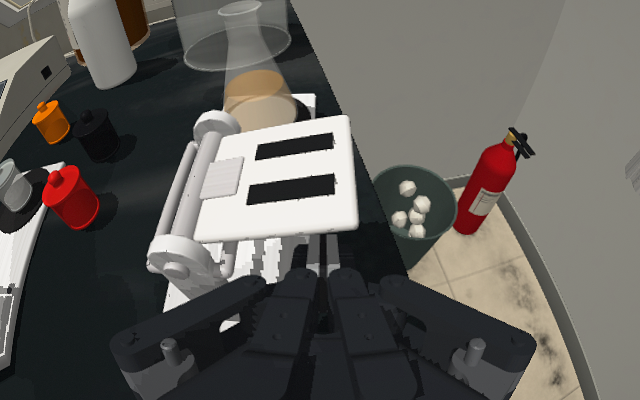

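Wrist view: the shut fingertips (about (325,245)) are under the two-bar paddle and nothing is touching. I'll sweep it over now.

Run:
```python
from h import *
ok=True
for t in np.linspace(0,np.pi*.75,12):
    h=env.move_l(W(tcp(t,-1 if t>0 else 0)),speed=50,threshold=15)
    print(round(t,2),h,np.round(M.T@np.array(read_contact_force()),1))
    if h: ok=False;break
print(read_time_s())
for n in("scene","wrist"): cv2.imwrite(f"pics/{n}3.png",snapshot(n)[:,:,::-1])
a=cv2.imread("pics/scene3.png")[200:340,320:500]
cv2.imwrite("pics/sc3.png",cv2.resize(a,None,fx=4,fy=4,interpolation=cv2.INTER_CUBIC))
```

```text
0.0 False [-0.  -0.6  0.4]
0.21 False [-0.3  0.8  0. ]
0.43 False [-1.7 -0.5 -1.2]
0.64 False [-0.8 -0.1 -0.4]
0.86 False [ 0.4 -0.2 -0.2]
1.07 False [-0.  -0.  -0.5]
1.29 False [-0.5  0.7  0.5]
1.5 False [ 0.8 -0.9 -0.2]
1.71 False [0.4 0.3 0.2]
1.93 False [ 0.9 -0.   0.2]
2.14 False [-0.7 -0.   0.5]
2.36 False [-0.3 -0.8 -1. ]
14.125
```

View pics/sc3.png

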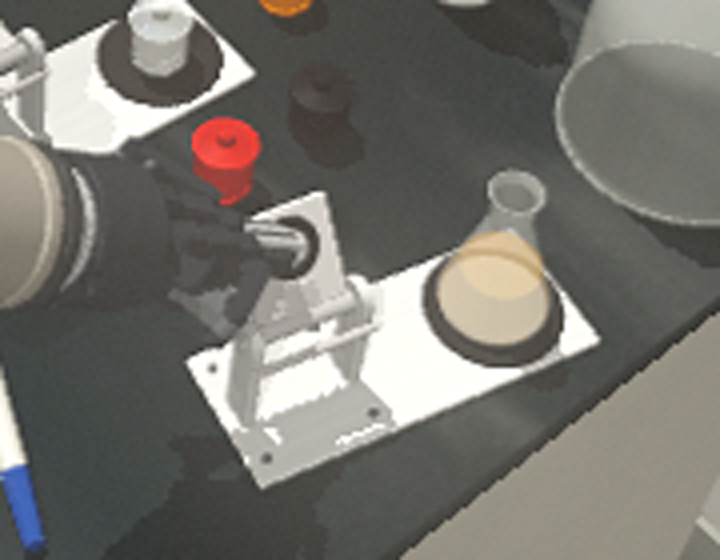

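View pics/wrist3.png

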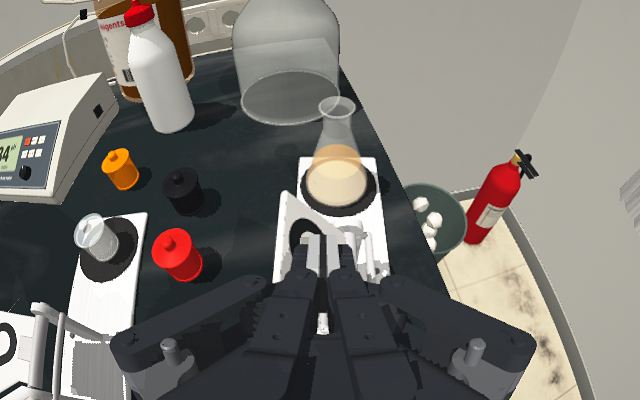

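The flag is past upright with the fingertips on its ring face, and the forces are small. I'll finish it gently against the stop.

Run:
```python
from h import *
for t in np.linspace(np.pi*.75,np.pi,5)[1:]:
    h=env.move_l(W(tcp(t,0 if t>3.1 else -1)),speed=50,threshold=10)
    print(round(t,2),h,np.round(M.T@np.array(read_contact_force()),1))
    if h: break
p=np.array(read_tcp_pos())
h=env.move_l(p-[0,0,8],speed=12,threshold=7)
print(h,np.round(M.T@np.array(read_contact_force()),1),M.T@(np.array(read_tcp_pos())-O),tcp(np.pi,0))
print(read_time_s())
for n in("scene","wrist"): cv2.imwrite(f"pics/{n}4.png",snapshot(n)[:,:,::-1])
a=cv2.imread("pics/scene4.png")[200:340,320:500]
cv2.imwrite("pics/sc4.png",cv2.resize(a,None,fx=4,fy=4,interpolation=cv2.INTER_CUBIC))
```

```text
2.55 False [-0.6 -0.  -0.8]
2.75 False [-0.3 -0.2 -0.3]
2.95 False [ 0.5 -0.6  0.6]
3.14 False [0.4 1.1 0.5]
True [-3.1 -0.7  6.2] [-4.78068264 48.13834849 89.27973795] [-5.         48.         91.39918694]
16.1417
```

View pics/sc4.png

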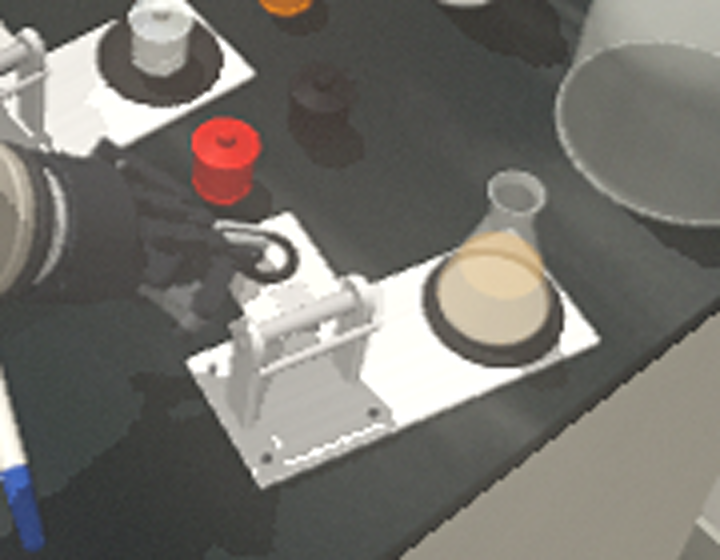

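Run:
```python
from h import *
p=np.array(read_tcp_pos()); env.move_l(p+[0,0,55],speed=80)
env.move_l(W([-70,48,150]),speed=100)
print(read_time_s(),read_contact_force())
for n in("scene","wrist","top"): cv2.imwrite(f"pics/{n}5.png",snapshot(n)[:,:,::-1])
z=lambda a,s:cv2.resize(a,None,fx=s,fy=s,interpolation=cv2.INTER_CUBIC)
cv2.imwrite("pics/sc5.png",z(cv2.imread("pics/scene5.png")[90:340,220:480],2.4))
a=cv2.imread("pics/scene5.png")[230:330,350:490]
c=camera_params("scene")
b=z(a,5)
for phi,col in((0,(0,0,255)),):
    u=1
    pts=np.array([[sx*28,r,82.5] for sx,r in((-1,20),(-1,65),(1,65),(1,20))]); q=(proj(c,np.array([W(k) for k in pts]))-[350,230]+.5)*5
    cv2.polylines(b,[q.round().astype(int)],True,col,1)
cv2.imwrite("pics/sd5.png",b)
```

```text
17.8917 [ 0.56296391  0.20190249 -0.05099206]
```

View pics/sc5.png

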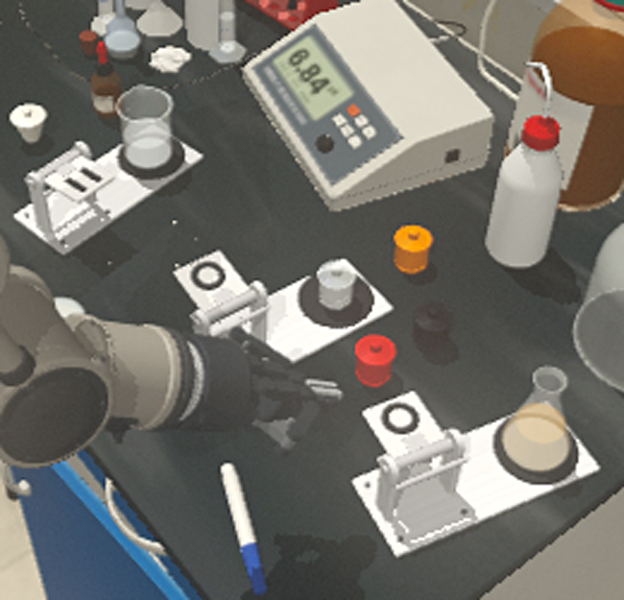

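View pics/sd5.png

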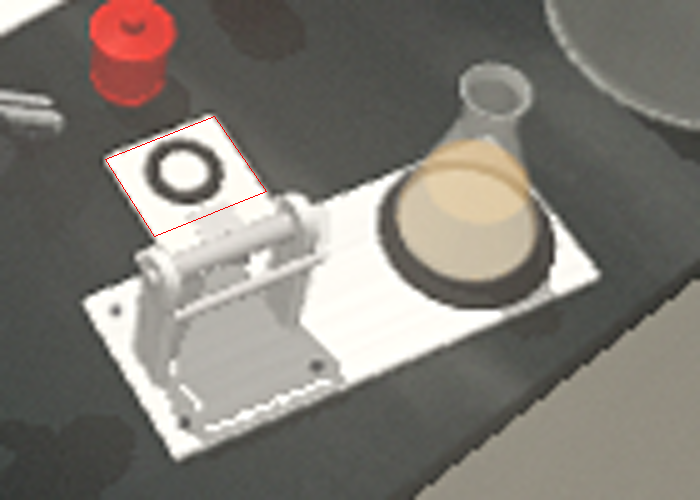

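View pics/wrist5.png

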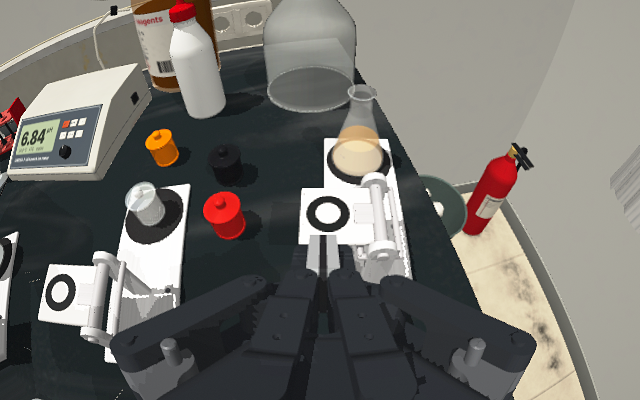

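The flag lies ring-up on the left and matches the level overlay (ring at scene pixel (387,264)). The gripper is clear, and everything else looks unmoved.

Run:
```python
from h import *
env.close_job(); print(read_time_s())
```

```text
the job is handed in; nothing more can be done
the job is handed in; nothing more can be done
```

The flask stand's flag now lies flat on the left with its ring face up, and the job is handed in. I slid the shut fingertips under its free end, led it up and over the pivot without gripping, and pressed it onto the stop until the force had changed by 7 N. The fingers then lifted clear.

**Final checks:** In the last scene picture the flag matched the outline of a level flag. The beaker and bottle flags, the vessels, the marker and the look-alikes appeared where they were at the start. The petri dish was partly hidden by the arm in that picture, so I could not fully check it. My last reading was about 18 s on the clock, with about 0.6 N on the tool, within the reading's noise.

**Small disagreements:**
- In the first wrist view the flag and posts sat about 2 mm off my model.
- The stop came 2 mm lower than the model predicted.

Neither one affected the result.

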